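# Reset the tripped overload relay and restart

### The arm

A 6-joint arm with a two-finger parallel gripper is mounted at the origin on the work surface. World frame = base frame: x ahead of the robot, y to its left, z up, the work surface at z = 0. Lengths are in m, angles in degrees, forces in N, time in s.
With the tool pointing down it reaches from about 0.4 to 0.925 m from the base axis. Payload 3.4 kg.
Tool frame: the origin (TCP) lies midway between the tips of the shut fingers; the grasp point (between the pads) lies 19 mm behind it; z points along the fingers, y is the line along which they close (so a half turn about z gives the same grasp; the last joint's range is limited). The gripper opens to 85 mm and grips with 20 to 120 N. Pads are 22 mm wide; open, the fingers measure 114 mm over their backs; the gripper's body (76 mm by 85 mm) begins 54 mm behind the grasp point. The pads swing forward as they close: fully open they stand 13 mm farther back than shut.
Start: joints at [71.19, 17.578, 86.31, -0, 76.112, -4.211], TCP at [0.145, 0.556, 0.231] pointing down, gripper open.
Joint ranges: [-179.03, 179.03], [-60, 130.46], [8.19, 133.38], [-81.62, 261.62], [5.75, 156.47], [-153.77, 153.77]. Speed limits (degrees/s): [147.25, 147.25, 180, 180, 180, 180].

### API

Orientations are given as a 3x3 rotation matrix whose columns are the frame's x, y, z axes.
In Python, from cell import env gives the robot as it stands.
- The arm moves only by the tool carry_out, never from a script. Its arguments are lists of equal length, an entry for each row: "rot": the turn, a rotation vector about the world's x, y, z in degrees, a list of three; "translation": the shift along the world's x, y, z in mm, a list of three; "hand": the closure in counts, from 0 (fully open) to 255 (shut). A call has exactly 5 rows; each row shifts and turns the commanded pose from where the row before left it; what a row does not reach is not made up. A row lasts 1/12 s, in which the tool goes at most 41.7 mm and 7.16 degrees, less where a joint would pass 70% of its speed; a pose out of reach is approached as far as the arm can. A call is refused whole if a number of a shift passes 41.7 or a number of a turn 7.16, either way. A call with a gripper value outside its range is refused whole. The fingers move at their own pace and stop on an object; "newtons" is the grip in N (left out, the last holds). Time passes only in rows, so rows that do not move let the fingers close, or fill a call up. It gives the time, the measured TCP pose, the force, the opening and the grip force at its end, in the units of the state.
- env.read_state(): the state, without advancing time (a new reading comes with each control period).
- env.capture(name): name is "scene" or "top" or "wrist"; returns a dict with "frame" (420x560x3 uint8, red, green, blue), "z_map" (420x560 float32, m along the optical axis (not along the pixel's ray), 0 where there is no reading), "K" (3x3 intrinsics, pixels), "world_to_cam" (4x4, takes a point from world to camera coordinates). Camera axes: x right, y up, looking along -z (the intrinsics and any distortion apply to the point x, -y, -z); pixel columns grow to the right and rows downward; lengths in m; the calibration is good to about 2 mm. A picture is of the moment at which its call begins.
- env.hand_in(): hands the job in; it is judged then, once.
The state is a dict: "time": time; "joints": joint angles; "qvel": joint speeds; "joint_efforts": joint torques, N m; "position": TCP position; "tcp_rot": TCP orientation; "ft_force": force on the tool from outside, world axes, zero at the start; "wrist_torque": the same for the moment, N m; "finger_gap": finger opening in m; "grasp_force": force on a finger pad.
Only numpy, scipy, OpenCV 4.12 (cv2) and the standard library are available. Lean on these libraries where they do the work, as an engineer would, in place of code of your own. Each camera call takes 0.05 s, during which the arm holds its last target. There are 200 camera calls.

### The job

One of the three overload relays on the training board has tripped: its orange flag is up. With the fingertips, gently press that relay's blue reset button well down and let it spring back, then press the green start button on the yellow station the same way and withdraw clear of everything. Leave the other two relays, the red stop button and the loose things alone, and do not lift the station or shove it about.

Things in the scene. Friction and masses are not known exactly. Their poses are not given: they have to be found in the camera images.
- relay_tripped: The tripped overload relay: grey block fixed on the white training board, 78 (its x) by 45 (its y) mm, origin at its underside centre, 60 mm tall in the middle 50 mm of its x length (lower, 46 mm, at both ends). Known by a raised ORANGE bar (trip flag, 10 x 34 mm, 5 mm high) across its top, 19 mm to +x of its centre; its blue reset button is 8 mm to -x of its centre.
- reset_tripped_top (a point): Centre of the top face of the tripped relay's blue reset cap (18 mm diameter), 80 mm above the relay's underside; the cap stands 8 mm proud of a black collar, 34 mm across and 12 mm high. z points up, the press is straight down.
- reset_tripped (a joint): How far the tripped relay's reset is pressed: 0 = up, 0.008 m = fully down; the cap sinks against a spring: about 1.5 N to start it, 5 N at the full 8 mm travel; it springs back when let go.
- relay_ok_a: Healthy overload relay, same shape and blue reset button but with a flat black window and no orange flag. Fixed on the board; the three relays stand in a row, 85 mm apart, in any order. Leave alone.
- relay_ok_b: The other healthy overload relay, as relay_ok_a. Leave alone.
- reset_ok_a (a joint): Reset button of relay_ok_a, 0 = up. Leave alone.
- reset_ok_b (a joint): Reset button of relay_ok_b, 0 = up. Leave alone.
- board: White training board, 180 (x) x 280 (y) x 12 mm, flat on the bench and fixed; origin at its underside centre. The relays stand on it, turned as it is.
- station: Loose yellow push-button station with black top plate, 135 (its x) x 75 (its y) mm, 54 mm to the plate, 0.5 to 1 kg on four rubber feet; origin at its underside centre. The green start button is 32 mm to +x of the origin, the red stop button 32 mm to -x.
- start_top (a point): Centre of the top face of the green start cap (28 mm diameter), 74 mm above the bench; the cap stands 8 mm proud of a steel collar, 44 mm across and 12 mm high.
- start (a joint): How far the green start button is pressed: 0 = up, 0.008 m = fully down; the cap sinks against a spring: about 1.5 N to start it, 5 N at the full 8 mm travel; it springs back when let go.
- stop_top (a point): Centre of the top face of the red stop cap, same size and height as the start cap, 64 mm from it. Leave alone.
- stop (a joint): Red stop button, 0 = up. Leave alone.
- terminal_block_centre (a point): Centre of a loose grey terminal block, 22 x 55 x 26 mm tall, lying on the board in front (-x) of the relays. Leave alone.
- multimeter_centre (a point): Middle of a loose yellow and black multimeter, 165 x 85 x 47 mm tall, lying on the bench to the right (-y) of the station. Leave alone.
- screwdriver_grip (a point): Middle of the red handle of a loose screwdriver, 190 mm long, lying on the bench to the left (+y) of the board. Leave alone.
There are look-alikes about, which are no part of the job. What is shaped like the station but pink or purple is not meant.

How it is judged (in metres and radians):
On the way, in this order (a step that is already met when the one before it is completed fails the run):
1. the tripped relay's reset is pressed at least 4 mm (value of joint reset_tripped above 0.004 m), for 0.05 s.
2. the reset has sprung back up (value of joint reset_tripped below 0.0015 m), for 0.05 s.
3. the green start button is pressed at least 4 mm (value of joint start above 0.004 m), for 0.05 s.
At the end, for the whole second after the job is handed in: After the reset and then the start button were each pressed at least 4 mm, all buttons are back up (within 1.5 mm), the station stands flat and at rest within 20 mm of where it was, and the loose things lie within 15 mm of where they were (value of joint each of reset_tripped, start, stop, reset_ok_a, reset_ok_b below 0.0015 m and distance of station from where it was at the start of the episode below 0.02 m and height (world z) of station below 0.005 m and angle between station's own z axis and vertical below 0.05 rad and linear speed of station below 0.01 m/s and distance of each of screwdriver_grip, multimeter_centre, terminal_block_centre from where it was at the start of the episode below 0.015 m); the robot touches nothing.
It fails at once if a healthy relay is pushed on (contact force between anything else and relay_ok_a above 2 N or contact force between anything else and relay_ok_b above 2 N or value of joint any of reset_ok_a, reset_ok_b above 0.0015 m).
It fails at once if the red stop button is pressed (value of joint stop above 0.0015 m).
It fails at once if the tripped relay or the station is pushed with more than 25 N (contact force between anything else and relay_tripped above 25 N or contact force between any of the fingers, the arm and station above 25 N).
It fails at once if the station is shifted by more than 20 mm, lifted by more than 8 mm, or tipped by more than 0.15 rad (distance of station from where it was at the start of the episode above 0.02 m or height (world z) of station above 0.008 m or angle between station's own z axis and vertical above 0.15 rad).
It fails at once if a loose bystander (terminal block, multimeter, screwdriver) is moved by more than 15 mm (distance of any of screwdriver_grip, multimeter_centre, terminal_block_centre from where it was at the start of the episode above 0.015 m).
It also fails if it takes over 45 s, if anything falls off the work surface, if the arm or the gripper's body presses on something with over 40 N, if the wrist force passes 120 N, or if a joint passes its speed limit or range.

## Working session

There is one attempt and no reset: what is moved stays moved. The work goes in short steps, Python scripts to look and compute and a tool call to move; the robot and the scene stay as the last step left them, time stands still between calls to the robot, and variables do not carry over. Pictures are saved under pics/ and viewed, at most 10 in all, crops included, and the job is handed in when it is done.

Besides the shell and the picture viewer there is one more tool, called after "Call:" by a JSON object that holds its "name" and its "arguments". carry_out: Moves the arm, as the interface text tells. Its arguments: {"type":"object","properties":{"rot":{"type":"array","items":{"type":"array","items":{"type":"number"}}},"translation":{"type":"array","items":{"type":"array","items":{"type":"number"}}},"hand":{"type":"array","items":{"type":"number"}},"newtons":{"type":"number"}},"required":["rot","translation","hand"]}

```bash
mkdir -p pics
cat > h.py <<'E'
import numpy as np, cv2
from cell import env
def cap(n):
    c=env.capture(n); return c
def world(c):
    K=c["K"]; z=c["z_map"]; v,u=np.mgrid[:z.shape[0],:z.shape[1]]
    p=np.stack([(u-K[0,2])/K[0,0]*z,-(v-K[1,2])/K[1,1]*z,-z,np.ones_like(z)],-1)
    return (p@np.linalg.inv(c["world_to_cam"]).T)[...,:3]
E
python3 - <<'E'
from h import *
a=cap("top");b=cap("scene")
np.savez("t.npz",**a);np.savez("s.npz",**b)
cv2.imwrite("pics/top.png",a["frame"][...,::-1]);cv2.imwrite("pics/scene.png",b["frame"][...,::-1])
print([k for k in a],env.read_state()["position"],env.read_state()["tcp_rot"])
E
```

```text
['frame', 'z_map', 'K', 'world_to_cam'] [0.14474704 0.55581013 0.23046179] [[-9.67711671e-01  2.52059047e-01 -5.98577495e-04]
 [ 2.52059728e-01  9.67709980e-01 -1.81341647e-03]
 [ 1.22161388e-04 -1.90574157e-03 -9.99998177e-01]]
```

View pics/top.png

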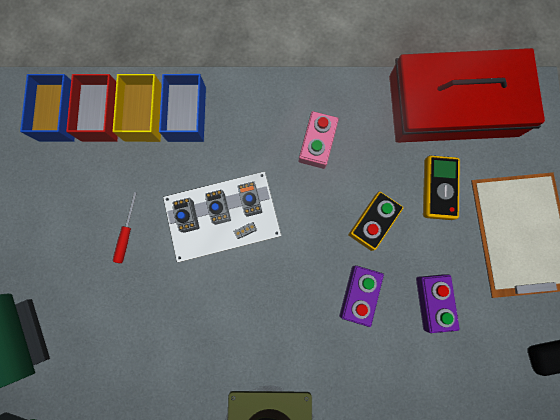

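View pics/scene.png

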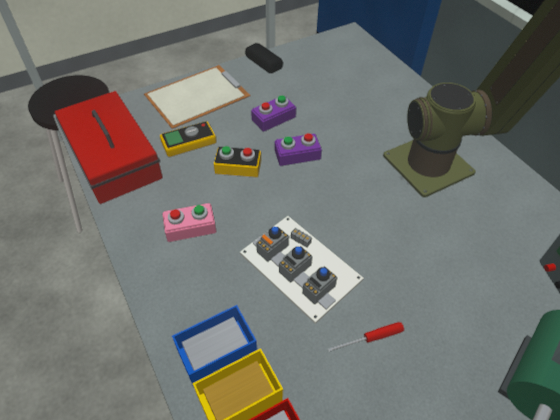

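Top view candidates: the relays are at (183,215), (216,207) and (249,198), and only the one at (249,198) shows orange. For the stations there is yellow at (377,221) with green at (387,208), pink at (318,140), and purple at (361,296) and (438,304). I choose relay (249,198) and the yellow station, and will check both in a close crop.

Run:
```python
from h import *
a=dict(np.load("t.npz")); b=dict(np.load("s.npz"))
def blobs(c,lo,hi,zr,name):
    W=world(c); h=cv2.cvtColor(c["frame"],cv2.COLOR_RGB2HSV)
    m=cv2.inRange(h,lo,hi); m[(W[...,2]<zr[0])|(W[...,2]>zr[1])]=0
    n,l,s,ce=cv2.connectedComponentsWithStats(m)
    for i in range(1,n):
        if s[i,4]>8:
            P=W[l==i]; t=np.percentile(P[:,2],90); Q=P[P[:,2]>t-.004]
            print(name,s[i,4],ce[i].round(0),P.mean(0).round(4),"top",((Q.max(0)+Q.min(0))/2).round(4),(Q.max(0)-Q.min(0)).round(3))
for n,c in(("top",a),("scene",b)):
    print(n)
    blobs(c,(105,120,60),(125,255,255),(.08,.1),"blue")
    blobs(c,(5,120,120),(18,255,255),(.06,.085),"orange")
    blobs(c,(50,120,60),(80,255,255),(.06,.085),"green")
    blobs(c,(0,150,100),(4,255,255),(.06,.085),"red")
f=a["frame"]
A=cv2.resize(f[165:270,155:290],None,fx=3,fy=3,interpolation=2);B=cv2.resize(f[165:270,330:465],None,fx=3,fy=3,interpolation=2)
cv2.imwrite("pics/crop.png",np.hstack([A,B])[:,:800,::-1])
```

```text
top
blue 38 [249. 198.] [0.5723 0.0512 0.0949] top [0.5719 0.0519 0.0966] [0.015 0.012 0.005]
blue 45 [215. 206.] [0.5511 0.134  0.0948] top [0.5515 0.1345 0.096 ] [0.015 0.017 0.005]
blue 51 [181. 215.] [0.5293 0.2157 0.0941] top [0.529  0.2174 0.0963] [0.015 0.016 0.005]
orange 51 [247. 189.] [0.5991 0.0589 0.077 ] top [0.5992 0.0592 0.0774] [0.013 0.033 0.005]
green 82 [317. 145.] [ 0.713  -0.1163  0.0781] top [ 0.714  -0.1161  0.0794] [0.024 0.023 0.006]
green 92 [387. 208.] [ 0.5524 -0.2884  0.0785] top [ 0.5518 -0.2886  0.0794] [0.025 0.025 0.005]
green 99 [368. 283.] [ 0.3694 -0.237   0.079 ] top [ 0.3698 -0.2364  0.08  ] [0.024 0.024 0.005]
green 104 [447. 318.] [ 0.29   -0.4202  0.0787] top [ 0.2905 -0.4195  0.0803] [0.023 0.025 0.006]
red 370 [ 90. 102.] [0.829  0.4734 0.0737] top [0.8277 0.4786 0.0757] [0.16  0.102 0.007]
red 75 [323. 122.] [ 0.7748 -0.1326  0.0785] top [ 0.775  -0.1319  0.0793] [0.024 0.023 0.005]
red 90 [373. 229.] [ 0.5004 -0.2516  0.0783] top [ 0.4998 -0.2511  0.0791] [0.025 0.023 0.006]
red 98 [443. 291.] [ 0.353  -0.4138  0.079 ] top [ 0.3525 -0.4138
[... 928 characters left out ...]
 [0.3173 0.6849 0.0758] [0.001 0.002 0.004]
green 15 [553. 417.] [0.3036 0.7192 0.0729] top [0.3058 0.715  0.0824] [0.001 0.002 0.002]
red 37 [265. 106.] [ 0.3569 -0.4094  0.0749] top [ 0.3556 -0.4107  0.0774] [0.02  0.025 0.006]
red 42 [308. 137.] [ 0.3117 -0.2146  0.0754] top [ 0.3115 -0.215   0.0775] [0.021 0.025 0.006]
red 51 [247. 151.] [ 0.5029 -0.2482  0.0751] top [ 0.5035 -0.2481  0.0771] [0.024 0.022 0.005]
red 167 [125. 178.] [ 0.8508 -0.3281  0.065 ] top [ 0.8482 -0.3271  0.0696] [0.187 0.013 0.008]
red 67 [175. 214.] [ 0.7774 -0.1273  0.0761] top [ 0.7771 -0.1273  0.0775] [0.023 0.03  0.005]
red 149 [278. 409.] [0.777  0.4418 0.0723] top [0.7923 0.4547 0.0746] [0.084 0.047 0.007]
```

View pics/crop.png

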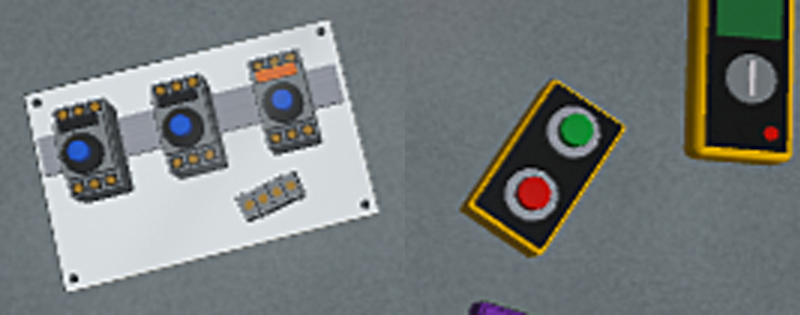

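The crop confirms the choice: the orange bar is on the right-hand relay (blue at crop 284,100), and the green button on the yellow station is at crop (575,130). Spacings agree with the description (85 mm between relays, 28 mm from flag to cap against 27, 64 mm between start and stop). Heights read 3–5 mm high, within calibration error, so I'll go by the nominal 92 and 74 mm and by the force reading.

Call:
{"name": "carry_out", "arguments": {"rot": [[0, 0, 0], [0, 0, 0], [0, 0, 0], [0, 0, 0], [0, 0, 0]], "translation": [[21.4, -25, 0], [21.4, -25, 0], [21.4, -25, 0], [21.4, -25, 0], [21.4, -25, 0]], "hand": [255, 255, 255, 255, 255], "newtons": 20}}

```text
time: 0.52
position: [0.2524, 0.43, 0.2309]
tcp_rot: [[-0.968, 0.251, -0.0], [0.251, 0.968, -0.001], [0.0, -0.001, -1.0]]
ft_force: [1.2, -0.3, 0.3]
finger_gap: 0.0255
grasp_force: 0.0
```

Call:
{"name": "carry_out", "arguments": {"rot": [[0, 0, 0], [0, 0, 0], [0, 0, 0], [0, 0, 0], [0, 0, 0]], "translation": [[21.4, -25, 0], [21.4, -25, 0], [21.4, -25, 0], [21.4, -25, 0], [21.4, -25, 0]], "hand": [255, 255, 255, 255, 255]}}

```text
time: 0.93
position: [0.3594, 0.3049, 0.231]
tcp_rot: [[-0.968, 0.252, -0.001], [0.252, 0.968, -0.0], [0.0, -0.0, -1.0]]
ft_force: [0.2, 0.6, 0.4]
finger_gap: 0.0001
grasp_force: 0.0
```

Call:
{"name": "carry_out", "arguments": {"rot": [[0, 0, 0], [0, 0, 0], [0, 0, 0], [0, 0, 0], [0, 0, 0]], "translation": [[21.4, -25, 0], [21.4, -25, 0], [21.4, -25, 0], [21.4, -25, 0], [21.4, -25, 0]], "hand": [255, 255, 255, 255, 255]}}

```text
time: 1.35
position: [0.4664, 0.1799, 0.231]
tcp_rot: [[-0.968, 0.252, -0.001], [0.252, 0.968, -0.0], [0.001, -0.0, -1.0]]
ft_force: [-0.3, 0.4, -0.1]
finger_gap: -0.0004
grasp_force: 0.0
```

Call:
{"name": "carry_out", "arguments": {"rot": [[0, 0, 0], [0, 0, 0], [0, 0, 0], [0, 0, 0], [0, 0, 0]], "translation": [[21.4, -25, 0], [21.4, -25, 0], [21.4, -25, 0], [21.4, -25, 0], [0, 0, 0]], "hand": [255, 255, 255, 255, 255]}}

```text
time: 1.77
position: [0.5558, 0.0769, 0.2309]
tcp_rot: [[-0.967, 0.256, 0.003], [0.256, 0.967, -0.003], [-0.004, -0.002, -1.0]]
ft_force: [0.3, 0.0, 0.3]
finger_gap: -0.0004
grasp_force: 0.0
```

Run:
```python
from h import *
print(env.read_state()["position"])
c=cap("wrist"); W=world(c); h=cv2.cvtColor(c["frame"],cv2.COLOR_RGB2HSV)
m=cv2.inRange(h,(105,120,60),(125,255,255)); m[(W[...,2]<.075)|(W[...,2]>.11)]=0
n,l,s,ce=cv2.connectedComponentsWithStats(m)
for i in range(1,n):
    if s[i,4]>60:
        P=W[l==i]; t=np.percentile(P[:,2],80); Q=P[abs(P[:,2]-t)<.003]; print(s[i,4],ce[i].round(),((Q.max(0)+Q.min(0))/2).round(4),(Q.max(0)-Q.min(0)).round(4),t)
cv2.imwrite("pics/w1.png",c["frame"][...,::-1])
```

```text
[0.5558075  0.07691173 0.23086927]
617 [458. 111.] [0.5318 0.2181 0.0952] [0.0173 0.017  0.0049] 0.09563466751379823
478 [355. 167.] [0.5533 0.1363 0.0951] [0.0171 0.0168 0.0052] 0.09553699061660495
441 [259. 219.] [0.5749 0.0543 0.0949] [0.0174 0.0168 0.0045] 0.09553361894883633
```

View pics/w1.png

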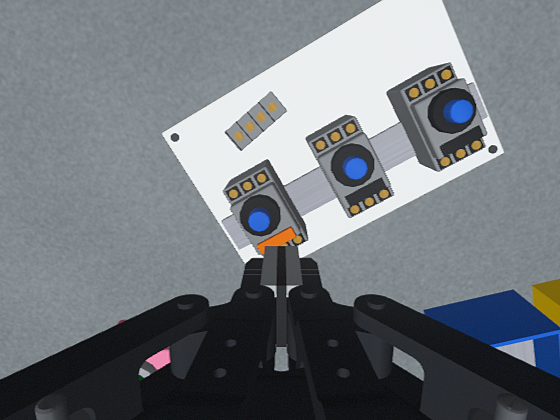

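The wrist view shows the tripped relay's cap at pixel (259,219), just ahead of the fingertips with its orange flag beside it. It measures (0.575, 0.054) and agrees with the overview.

Call:
{"name": "carry_out", "arguments": {"rot": [[0, 0, 0], [0, 0, 0], [0, 0, 0], [0, 0, 0], [0, 0, 0]], "translation": [[10, -12, -20], [10, -12, -20], [0, 0, -30], [0, 0, -30], [0, 0, 0]], "hand": [255, 255, 255, 255, 255]}}

```text
time: 2.23
position: [0.566, 0.0579, 0.1256]
tcp_rot: [[-0.968, 0.252, -0.013], [0.252, 0.968, 0.0], [0.012, -0.003, -1.0]]
ft_force: [-1.4, -0.2, -0.5]
finger_gap: -0.0001
grasp_force: 0.0
```

Call:
{"name": "carry_out", "arguments": {"rot": [[0, 0, 0], [0, 0, 0], [0, 0, 0], [0, 0, 0], [0, 0, 0]], "translation": [[0, 0, 0], [0, 0, 0], [0, 0, 0], [0, 0, 0], [0, 0, 0]], "hand": [255, 255, 255, 255, 255]}}

```text
time: 2.65
position: [0.5726, 0.0577, 0.1331]
tcp_rot: [[-0.968, 0.252, 0.003], [0.252, 0.968, 0.0], [-0.003, 0.001, -1.0]]
ft_force: [0.1, -0.2, -0.6]
finger_gap: 0.0002
grasp_force: 0.0
```

Call:
{"name": "carry_out", "arguments": {"rot": [[0, 0, 0], [0, 0, 0], [0, 0, 0], [0, 0, 0], [0, 0, 0]], "translation": [[1, -2, -8], [1, -1.5, -8], [0, 0, -8], [0, 0, -4], [0, 0, 0]], "hand": [255, 255, 255, 255, 255]}}

```text
time: 3.07
position: [0.5722, 0.0538, 0.1014]
tcp_rot: [[-0.968, 0.252, -0.004], [0.252, 0.968, -0.0], [0.003, -0.001, -1.0]]
ft_force: [-1.1, 0.4, 0.5]
finger_gap: -0.0004
grasp_force: 0.0
```

Call:
{"name": "carry_out", "arguments": {"rot": [[0, 0, 0], [0, 0, 0], [0, 0, 0], [0, 0, 0], [0, 0, 0]], "translation": [[0, 0, -2], [0, 0, -2], [0, 0, -2], [0, 0, -2], [0, 0, 0]], "hand": [255, 255, 255, 255, 255]}}

```text
time: 3.48
position: [0.5738, 0.054, 0.0953]
tcp_rot: [[-0.968, 0.252, 0.0], [0.252, 0.968, 0.0], [-0.0, 0.0, -1.0]]
ft_force: [0.0, 0.0, 1.3]
finger_gap: -0.0002
grasp_force: 0.8
```

Call:
{"name": "carry_out", "arguments": {"rot": [[0, 0, 0], [0, 0, 0], [0, 0, 0], [0, 0, 0], [0, 0, 0]], "translation": [[0, 0, -1.5], [0, 0, -1.5], [0, 0, -1], [0, 0, 0], [0, 0, 0]], "hand": [255, 255, 255, 255, 255]}}

```text
time: 3.9
position: [0.5738, 0.0539, 0.0916]
tcp_rot: [[-0.968, 0.252, 0.001], [0.252, 0.968, 0.0], [-0.001, 0.0, -1.0]]
ft_force: [-0.8, 0.6, 3.8]
finger_gap: 0.0
grasp_force: 1.6
```

Call:
{"name": "carry_out", "arguments": {"rot": [[0, 0, 0], [0, 0, 0], [0, 0, 0], [0, 0, 0], [0, 0, 0]], "translation": [[0, 0, -1], [0, 0, -1], [0, 0, 0], [0, 0, 0], [0, 0, 0]], "hand": [255, 255, 255, 255, 255]}}

```text
time: 4.32
position: [0.5738, 0.054, 0.0894]
tcp_rot: [[-0.968, 0.252, 0.0], [0.252, 0.968, 0.0], [-0.0, 0.0, -1.0]]
ft_force: [-0.9, 0.1, 4.9]
finger_gap: -0.0002
grasp_force: 2.1
```

Call:
{"name": "carry_out", "arguments": {"rot": [[0, 0, 0], [0, 0, 0], [0, 0, 0], [0, 0, 0], [0, 0, 0]], "translation": [[0, 0, -0.7], [0, 0, 0], [0, 0, 0], [0, 0, 0], [0, 0, 0]], "hand": [255, 255, 255, 255, 255]}}

```text
time: 4.73
position: [0.5738, 0.054, 0.0887]
tcp_rot: [[-0.968, 0.252, 0.0], [0.252, 0.968, 0.0], [-0.0, 0.0, -1.0]]
ft_force: [1.2, -0.7, 4.3]
finger_gap: 0.0002
grasp_force: 2.3
```

Run:
```python
from h import *
F=[]
for i in range(5):
    c=cap("wrist"); F.append(env.read_state()["ft_force"])
print(np.round(F,2))
cv2.imwrite("pics/w2.png",cv2.resize(c["frame"][150:270,200:360],None,fx=4,fy=4)[...,::-1])
```

```text
[[ 0.01  0.98  4.48]
 [ 0.5  -0.18  4.86]
 [ 0.76  0.47  4.46]
 [ 0.81 -0.29  4.28]
 [ 0.64 -0.02  4.93]]
```

View pics/w2.png

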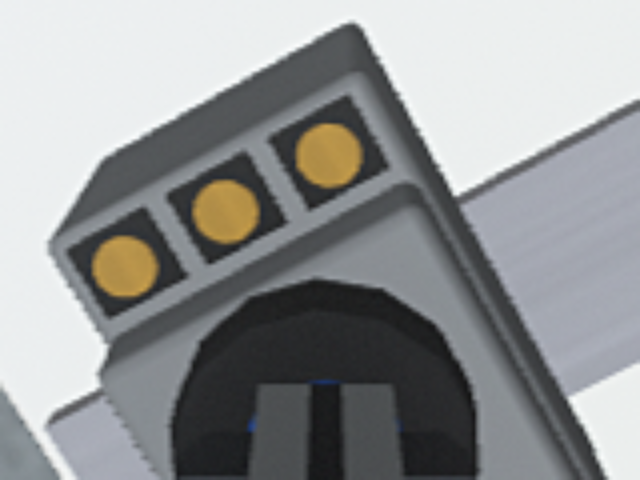

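The crop shows the fingers centred on the cap, which has almost sunk to the collar. About 4.6 N means roughly 7 mm of travel. I'll release it and move to the start button.

Call:
{"name": "carry_out", "arguments": {"rot": [[0, 0, 0], [0, 0, 0], [0, 0, 0], [0, 0, 0], [0, 0, 0]], "translation": [[0, 0, 5], [0, 0, 15], [0, 0, 25], [0, 0, 25], [0, 0, 10]], "hand": [255, 255, 255, 255, 255]}}

```text
time: 5.4
position: [0.5744, 0.0539, 0.1711]
tcp_rot: [[-0.968, 0.252, 0.003], [0.252, 0.968, -0.0], [-0.003, 0.001, -1.0]]
ft_force: [1.8, -0.3, 0.2]
finger_gap: -0.0
grasp_force: 0.0
```

Call:
{"name": "carry_out", "arguments": {"rot": [[0, 0, 0], [0, 0, 0], [0, 0, 0], [0, 0, 0], [0, 0, 0]], "translation": [[0, -15, 10], [-2, -30, 10], [-2, -30, 0], [-2, -30, 0], [-2, -30, 0]], "hand": [255, 255, 255, 255, 255]}}

```text
time: 5.82
position: [0.5645, -0.082, 0.1879]
tcp_rot: [[-0.968, 0.251, -0.002], [0.251, 0.968, 0.0], [0.002, -0.0, -1.0]]
ft_force: [-0.5, 0.1, 0.2]
finger_gap: -0.0004
grasp_force: 0.0
```

Call:
{"name": "carry_out", "arguments": {"rot": [[0, 0, 0], [0, 0, 0], [0, 0, 0], [0, 0, 0], [0, 0, 0]], "translation": [[-2, -30, 0], [-2, -30, 0], [-2, -30, 0], [-2, -20, 0], [-2, -10, 0]], "hand": [255, 255, 255, 255, 255]}}

```text
time: 6.23
position: [0.5546, -0.2037, 0.1875]
tcp_rot: [[-0.967, 0.254, -0.002], [0.254, 0.967, -0.0], [0.002, -0.001, -1.0]]
ft_force: [-0.0, 0.8, -0.2]
finger_gap: -0.0003
grasp_force: 0.0
```

Call:
{"name": "carry_out", "arguments": {"rot": [[0, 0, 0], [0, 0, 0], [0, 0, 0], [0, 0, 0], [0, 0, 0]], "translation": [[0, 0, 0], [0, 0, 0], [0, 0, 0], [0, 0, 0], [0, 0, 0]], "hand": [255, 255, 255, 255, 255]}}

```text
time: 6.65
position: [0.5557, -0.1996, 0.1886]
tcp_rot: [[-0.968, 0.25, -0.0], [0.25, 0.968, 0.0], [0.0, 0.0, -1.0]]
ft_force: [-0.3, -0.7, -0.3]
finger_gap: 0.0001
grasp_force: 0.0
```

Run:
```python
from h import *
c=cap("wrist"); W=world(c); h=cv2.cvtColor(c["frame"],cv2.COLOR_RGB2HSV)
for nm,lo,hi in(("green",(50,120,60),(80,255,255)),("red",(0,150,100),(4,255,255)),("blue",(105,120,60),(125,255,255))):
    m=cv2.inRange(h,lo,hi); m[(W[...,2]<.06)|(W[...,2]>.11)]=0
    n,l,s,ce=cv2.connectedComponentsWithStats(m)
    for i in range(1,n):
        if s[i,4]>60:
            P=W[l==i]; t=np.percentile(P[:,2],80); Q=P[abs(P[:,2]-t)<.003]; print(nm,s[i,4],ce[i].round(),((Q.max(0)+Q.min(0))/2).round(4),(Q.max(0)-Q.min(0)).round(4),t.round(4))
print(env.read_state()["position"])
cv2.imwrite("pics/w3.png",c["frame"][...,::-1])
```

```text
green 1196 [164. 225.] [ 0.5544 -0.286   0.0771] [0.0271 0.0264 0.005 ] 0.0776
red 1235 [188. 142.] [ 0.5022 -0.2496  0.0773] [0.0266 0.026  0.0049] 0.0778
[ 0.55569028 -0.19981279  0.18866529]
```

View pics/w3.png

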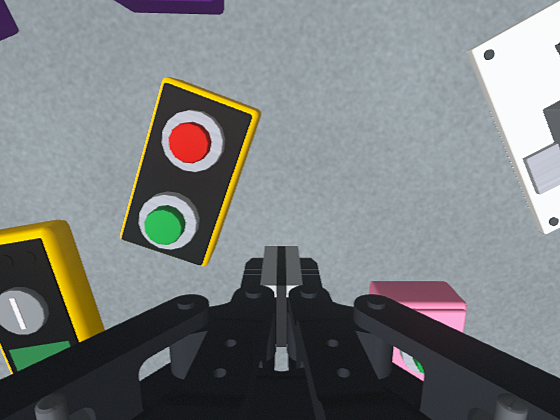

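The wrist view shows the yellow station upright, with green at (164,225) and red at (188,142). The green cap measures (0.554, -0.286), and its top is at about 0.0775 on the tool scale.

Call:
{"name": "carry_out", "arguments": {"rot": [[0, 0, 0], [0, 0, 0], [0, 0, 0], [0, 0, 0], [0, 0, 0]], "translation": [[-1, -20, 0], [0, -30, -10], [0, -24, -20], [0, -12, -20], [0, 0, -15]], "hand": [255, 255, 255, 255, 255]}}

```text
time: 7.12
position: [0.5548, -0.2894, 0.1225]
tcp_rot: [[-0.967, 0.253, 0.0], [0.253, 0.967, -0.002], [-0.001, -0.001, -1.0]]
ft_force: [-0.2, 1.0, -0.1]
finger_gap: -0.0
grasp_force: 0.0
```

Call:
{"name": "carry_out", "arguments": {"rot": [[0, 0, 0], [0, 0, 0], [0, 0, 0], [0, 0, 0], [0, 0, 0]], "translation": [[0, 0, -10], [0, 0, -8], [0, 0, -7], [0, 0, -4], [0, 0, 0]], "hand": [255, 255, 255, 255, 255]}}

```text
time: 7.53
position: [0.5545, -0.2862, 0.0941]
tcp_rot: [[-0.968, 0.251, -0.001], [0.251, 0.968, 0.001], [0.001, 0.0, -1.0]]
ft_force: [-0.3, 0.4, 0.7]
finger_gap: -0.0
grasp_force: 0.0
```

Call:
{"name": "carry_out", "arguments": {"rot": [[0, 0, 0], [0, 0, 0], [0, 0, 0], [0, 0, 0], [0, 0, 0]], "translation": [[0, 0, 0], [0, 0, 0], [0, 0, 0], [0, 0, 0], [0, 0, 0]], "hand": [255, 255, 255, 255, 255]}}

```text
time: 7.95
position: [0.5548, -0.2872, 0.0951]
tcp_rot: [[-0.968, 0.252, 0.001], [0.252, 0.968, -0.001], [-0.001, -0.0, -1.0]]
ft_force: [-0.3, -0.0, 0.5]
finger_gap: 0.0001
grasp_force: 0.0
```

Call:
{"name": "carry_out", "arguments": {"rot": [[0, 0, 0], [0, 0, 0], [0, 0, 0], [0, 0, 0], [0, 0, 0]], "translation": [[0, 1, -5], [0, 0, -5], [0, 0, -4], [0, 0, -2], [0, 0, -1]], "hand": [255, 255, 255, 255, 255]}}

```text
time: 8.37
position: [0.554, -0.2857, 0.0768]
tcp_rot: [[-0.968, 0.252, -0.001], [0.252, 0.968, 0.001], [0.002, 0.001, -1.0]]
ft_force: [-1.5, 0.8, 1.8]
finger_gap: -0.0002
grasp_force: 0.9
```

Call:
{"name": "carry_out", "arguments": {"rot": [[0, 0, 0], [0, 0, 0], [0, 0, 0], [0, 0, 0], [0, 0, 0]], "translation": [[0, 0, -1.5], [0, 0, -1.5], [0, 0, -1], [0, 0, 0], [0, 0, 0]], "hand": [255, 255, 255, 255, 255]}}

```text
time: 8.78
position: [0.5542, -0.2859, 0.0737]
tcp_rot: [[-0.968, 0.252, -0.001], [0.252, 0.968, 0.0], [0.001, 0.0, -1.0]]
ft_force: [-2.4, 0.8, 3.3]
finger_gap: 0.0001
grasp_force: 1.6
```

Call:
{"name": "carry_out", "arguments": {"rot": [[0, 0, 0], [0, 0, 0], [0, 0, 0], [0, 0, 0], [0, 0, 0]], "translation": [[0, 0, -1], [0, 0, -1], [0, 0, -0.6], [0, 0, 0], [0, 0, 0]], "hand": [255, 255, 255, 255, 255]}}

```text
time: 9.2
position: [0.5546, -0.2861, 0.0711]
tcp_rot: [[-0.968, 0.252, 0.0], [0.252, 0.968, -0.0], [-0.0, -0.0, -1.0]]
ft_force: [-1.6, 1.4, 4.2]
finger_gap: -0.0001
grasp_force: 2.2
```

Run:
```python
from h import *
F=[]
for i in range(5):
    c=cap("wrist"); F.append(env.read_state()["ft_force"])
print(np.round(F,2), env.read_state()["position"])
```

```text
[[-2.16  0.58  5.39]
 [-1.87  0.02  4.25]
 [-1.66  0.54  3.25]
 [-1.92  0.84  5.24]
 [-1.92  1.61  3.88]] [ 0.55456882 -0.28607047  0.07105646]
```

The force averages 4.4 N, about 6.6 mm down, so the press is deep enough. Withdrawing.

Call:
{"name": "carry_out", "arguments": {"rot": [[0, 0, 0], [0, 0, 0], [0, 0, 0], [0, 0, 0], [0, 0, 0]], "translation": [[0, 0, 5], [0, 0, 15], [0, 0, 25], [0, 0, 30], [0, 0, 20]], "hand": [255, 255, 255, 255, 255]}}

```text
time: 9.87
position: [0.556, -0.287, 0.1683]
tcp_rot: [[-0.968, 0.252, 0.003], [0.252, 0.968, -0.002], [-0.004, -0.001, -1.0]]
ft_force: [0.9, -0.5, -0.1]
finger_gap: 0.0004
grasp_force: 0.0
```

Call:
{"name": "carry_out", "arguments": {"rot": [[0, 0, 0], [0, 0, 0], [0, 0, 0], [0, 0, 0], [0, 0, 0]], "translation": [[0, 10, 15], [0, 25, 15], [0, 25, 10], [0, 20, 0], [0, 5, 0]], "hand": [255, 255, 255, 255, 255]}}

```text
time: 10.28
position: [0.5554, -0.1987, 0.2072]
tcp_rot: [[-0.968, 0.25, 0.003], [0.25, 0.968, 0.0], [-0.003, 0.001, -1.0]]
ft_force: [-0.2, -0.7, 0.1]
finger_gap: -0.0002
grasp_force: 0.0
```

Call:
{"name": "carry_out", "arguments": {"rot": [[0, 0, 0], [0, 0, 0], [0, 0, 0], [0, 0, 0], [0, 0, 0]], "translation": [[0, 0, 0], [0, 0, 0], [0, 0, 0], [0, 0, 0], [0, 0, 0]], "hand": [255, 255, 255, 255, 255]}}

```text
time: 10.7
position: [0.5545, -0.2021, 0.2055]
tcp_rot: [[-0.967, 0.253, -0.001], [0.253, 0.967, -0.0], [0.0, -0.0, -1.0]]
ft_force: [-0.2, -0.7, 0.2]
finger_gap: 0.0
grasp_force: 0.0
```

Run:
```python
from h import *
c=cap("wrist"); W=world(c); h=cv2.cvtColor(c["frame"],cv2.COLOR_RGB2HSV)
for nm,lo,hi in(("green",(50,120,60),(80,255,255)),("red",(0,150,100),(4,255,255))):
    m=cv2.inRange(h,lo,hi); m[(W[...,2]<.06)|(W[...,2]>.11)]=0
    n,l,s,ce=cv2.connectedComponentsWithStats(m)
    for i in range(1,n):
        if s[i,4]>60:
            P=W[l==i]; print(nm,s[i,4],ce[i].round(),P.mean(0).round(4),np.percentile(P[:,2],80).round(4))
print(env.read_state()["ft_force"],env.read_state()["position"])
```

```text
green 1052 [175. 219.] [ 0.5535 -0.2844  0.0762] 0.0776
red 1075 [197. 141.] [ 0.502  -0.2493  0.077 ] 0.0777
[-0.06340676 -0.17151134  0.11779341] [ 0.55450882 -0.20195716  0.20555895]
```

Both caps are back up, the station hasn't moved and the arm is clear, so I'm handing in.

```bash
python3 -c "
from cell import env
print(env.hand_in())"
```

```text
the job is handed in; nothing more can be done
None
```

I pressed the tripped relay's reset and then the green start button (each about 6.5–7 mm down, judged by force), let both go, withdrew clear and handed the job in; the hand-in returned no verdict.

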